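# Steer the laser spot onto the ring mark

### The arm

A 6-joint arm with a two-finger parallel gripper is mounted at the origin on the work surface. World frame = base frame: x ahead of the robot, y to its left, z up, the work surface at z = 0. Lengths are in m, angles in rad, forces in N, time in s.
With the tool pointing down it reaches from about 0.275 to 0.875 m from the base axis. Payload 12.5 kg.
Tool frame: the origin (TCP) lies at the very end of the fingers, on their centre line; the grasp point (between the pads) lies 19 mm behind it; z points along the fingers, y is the line along which they close (so a half turn about z gives the same grasp; the last joint's range is limited). The gripper opens to 85 mm and grips with 20 to 120 N. Pads are 22 mm wide; open, the fingers measure 114 mm over their backs; the gripper's body (76 mm by 85 mm) begins 54 mm behind the grasp point. The pads swing forward as they close: fully open they stand 13 mm farther back than shut.
Start: joints at [-1.43, 0.351, 1.652, -0, 1.139, -0.085], TCP at [0.123, -0.536, 0.231] pointing down, gripper open.
Joint ranges: [-2.75, 2.75], [-0.79, 2.1], [0.01, 2.65], [-1.57, 4.71], [0.07, 3.14], [-2.87, 2.87]. Speed limits (rad/s): [2.22, 2.22, 2.79, 3.14, 3.14, 3.14].

### API

Orientations are given as a 3x3 rotation matrix whose columns are the frame's x, y, z axes.
In Python, from bench import manip gives the robot as it stands. Calls block until the motion is done:
- manip.move_ptp(position, orientation): joint-space move of the TCP to a pose.
- manip.move_l(position, attitude=None, max_speed=0.15): straight line of the TCP; attitude=None keeps the orientation; max_speed is the mean speed in m/s.
- manip.move_j(angles): joint-space move.
- manip.set_gripper(opening, effort=None): opening from 0.0 (shut) to 1.0 (fully open); effort is the grip in N (None keeps the last); returns when the fingers have stopped.
- manip.dwell(seconds).
- manip.inverse_kinematics(position, orientation): joint angles nearest the present ones, or None.
- manip.grab_frame(name): name is "scene" or "top" or "wrist"; returns (picture, depth): 420x560x3 uint8, red, green, blue; 420x560 float32, m along the optical axis (not along the pixel's ray), 0 where there is no reading.
- manip.get_calibration(name): a dict with "camera_matrix" (3x3 intrinsics, pixels), "k1" (the pictures are not rectified: a ray, as slopes to the right and down, at radius r is drawn at 1 + k1 r^2 times it, then the intrinsics apply), "R" (3x3) and "t" (3): a world point X has camera coordinates R X + t. Camera axes: x right, y down, z forward; pixel columns grow to the right and rows downward; lengths in m; the calibration is good to about 2 mm. A picture is of the moment at which its call begins: read the wrist's pose just before it. get_calibration takes no time and is no camera call; for the wrist camera it gives the pose at the moment of the call.
A pose or a line that the arm cannot do raises manip.Unreachable and nothing moves.
- manip.sign_off(): hands the job in; it is judged then, once.
Trained networks look in the newest picture that a camera, given by its name, has taken for a name from the list of things; names that differ only in an ending like _2 or _b are one class to them, and where a whole thing is asked for, a point or a joint stands for the part that bears it (a point fixed in the world has none). Each returns a list of dicts, best first, with "confidence" (0 to 1); they miss things now and then, are a little off and sometimes report something else, mostly with a low value. They report only what shows in the picture. A call takes as long as a camera call.
- manip.look_for(camera, name): "at" ([x, y, z] in m, in world coordinates, good to about 4 mm: the middle of the surface that is visible of it).
Readings, each from a call of its own:
- manip.current_time(): time.
- manip.current_qpos(): joint angles.
- manip.current_joint_vel(): joint speeds.
- manip.current_joint_torque(): joint torques, N m.
- manip.current_ee_pos(): TCP position.
- manip.current_tcp_rot(): TCP orientation.
- manip.current_force(): force on the tool from outside, world axes, zero at the start.
- manip.current_ft_torque(): the same for the moment, N m.
- manip.current_grip_width(): opening from 0.0 (shut) to 1.0 (fully open).
- manip.current_grip_force(): force on a finger pad.
Only numpy, scipy, OpenCV 4.12 (cv2) and the standard library are available. Lean on these libraries where they do the work, as an engineer would, in place of code of your own. Each camera call takes 0.05 s, during which the arm holds its last target. There are 200 camera calls.

### The job

Turn the mirror mount's two adjuster screws by their bar handles until the red laser spot on the white screen lies inside the circle with the four ticks. Touch neither the mirror nor the laser, leave the loose things around it where they are, and let go of the bars when the spot is in place.

Things in the scene. Friction and masses are not known exactly. Their poses are not given: they have to be found in the camera images.
- rig: fixed aluminium board 440 x 410 x 12 mm with a turning head (mirror, laser), a screw on top of the head, a second screw on a post at the right, and a level white screen. Origin on the table under the head's upright axis; x from the mirror to the screen (away from the robot), y left, z up. Board: x -125 to 315, y -250 to 160 mm. Screen centre x 190, y 0 mm, top 20 mm above the table
- mirror: round mirror, 80 mm diameter, in an upright yoke on the turning head; origin at its centre, on the head's axis 94 mm above the table. Yoke and mirror stay within 65 mm of that axis and below 154 mm above the table. Not to be touched
- laser: black laser tube, 36 mm diameter, on an arm of the head, left of the mirror, top 112 mm above the table, reaching 195 mm out from the head's axis; turns with the head. Origin on the head's axis 42 mm above the table. Not to be touched
- screw_side (a joint): angle of the side screw (rad), limits +-1.35, positive anticlockwise seen from above; at 0 its bar points along the rig's -x (to the robot). Head of 38 mm diameter, top 188 mm above the table. Stays where it is left; about 2 N at the bar's end turns it. Upright axis at rig x 0, y -210 mm. +1 rad swings head and spot anticlockwise about the head's axis by 0.45 rad.
- screw_top (a joint): angle of the top screw (rad), limits +-1.35, positive anticlockwise seen from above; at 0 its bar points along the head's back, opposite to the spot. Head of 38 mm diameter, top 188 mm above the table. Stays where it is left; about 2 N at the bar's end turns it. Upright axis on the head's axis, rig x 0, y 0; it rides on the head, so its bar also swings with it. +1 rad moves the spot 80 mm further out from the head's axis.
- screw_side_bar_end (a point): end of the side screw's level steel bar, at mid-height and mid-width, 95 mm from the screw's axis, 172 mm above the table. The bar runs from here to the screw's head; 14 mm wide, 20 mm high, underside 162 mm above the table, nothing taller than 154 mm within reach below it. Push its side or grip it
- screw_top_bar_end (a point): end of the top screw's level steel bar, at mid-height and mid-width, 95 mm from the screw's axis, 172 mm above the table. The bar runs from here to the screw's head; 14 mm wide, 20 mm high, underside 162 mm above the table, nothing taller than 154 mm within reach below it. Push its side or grip it
- spot (a point): centre of the laser spot, a glowing red disc of 24 mm diameter (light only, cannot be pushed) on the white screen (210 x 210 mm). Seen from above, the spot always lies straight in front of the head: 200 mm from the head's axis when the top screw is at 0, along the rig's x when the side screw is at 0
- mark_ring: the target: a thin black circle of 40 mm inside diameter with four short ticks outwards, printed on the screen near one of its corners; origin at the circle's centre. The marks at the other corners (square, triangle, X, about 50 mm, also black) are not the target
- screwdriver: loose screwdriver, 150 mm long, lying on the board in front of the mirror mount; bystander
- cleaner: loose white bottle, 44 mm diameter, 95 mm high, standing on the board right of the screen; bystander
- tissue_box: loose cardboard box 80 x 55 x 22 mm on the board right of the screen; bystander
- caliper: loose caliper, 190 mm long, on the table to the left; bystander
- mug: loose white mug, 80 mm diameter, 95 mm high, on the table to the left; bystander
- test_plate_a: loose black dumb-bell shaped rubber test piece 115 mm long, 6 mm thick, on the table to the right; bystander
- test_plate_b: second such test piece; bystander

How it is judged:
At the end, for the whole second after the job is handed in: The spot lies inside the circle with ticks: its centre within 8 mm of the circle's centre (the 24 mm spot wholly inside the 40 mm circle), with both screws at rest and the bars let go (horizontal distance between spot and mark_ring below 0.008 m and velocity of joint screw_top between -0.02 and 0.02 rad/s and velocity of joint screw_side between -0.02 and 0.02 rad/s); the robot touches nothing.
It fails at once if the mirror or the laser is touched (contact force between any of the fingers, the arm and mirror above 0.5 N or contact force between any of the fingers, the arm and laser above 0.5 N).
It fails at once if a loose thing is moved by more than 20 mm (distance of any of screwdriver, cleaner, tissue_box, caliper, mug, test_plate_a, test_plate_b from where it was at the start of the episode above 0.02 m).
It also fails if it takes over 42 s, if anything falls off the work surface, if the arm or the gripper's body presses on something with over 40 N, if the wrist force passes 120 N, or if a joint passes its speed limit or range.

## Working session

There is one attempt and no reset: what is moved stays moved. The work goes in short steps, each a Python script; the robot and the scene stay as the last script left them, time stands still between calls to the robot, and variables do not carry over. Pictures are saved under pics/ and viewed, at most 10 in all, crops included, and the job is handed in when it is done.

```bash
mkdir -p pics; ls; python3 - <<'E'
from bench import manip
import cv2
for c in ("top","scene"):
    p,d=manip.grab_frame(c); cv2.imwrite(f"pics/{c}0.png",p[:,:,::-1])
    for n in ("spot","mark_ring","screw_side_bar_end","screw_top_bar_end","screw_side","screw_top","mirror","rig"):
        for r in manip.look_for(c,n)[:2]: print(c,n,[round(float(v),4) for v in r["at"]],round(r["confidence"],2))
print(manip.current_time())
E
```

```text
pics
top spot [0.7175, 0.0135, 0.0213] 0.63
top screw_side_bar_end [0.5208, -0.2284, 0.1804] 0.85
top screw_side_bar_end [0.6166, -0.1691, 0.0753] 0.29
top screw_top_bar_end [0.4831, -0.0283, 0.1828] 0.76
top screw_side [0.5161, -0.2315, 0.1817] 0.85
top screw_top [0.4835, -0.0296, 0.1839] 0.73
top rig [0.5794, -0.0337, 0.0117] 0.67
top rig [0.5175, -0.231, 0.1796] 0.55
scene mark_ring [0.482, -0.034, 0.1821] 0.69
scene screw_side_bar_end [0.5276, -0.2312, 0.1845] 0.6
scene screw_top_bar_end [0.482, -0.0384, 0.1825] 0.55
scene screw_side [0.5236, -0.2342, 0.1841] 0.84
scene screw_top [0.4823, -0.0338, 0.1837] 0.75
scene mirror [0.4939, -0.0238, 0.0809] 0.56
scene rig [0.6068, -0.066, 0.0182] 0.83
0.9
```

View pics/top0.png

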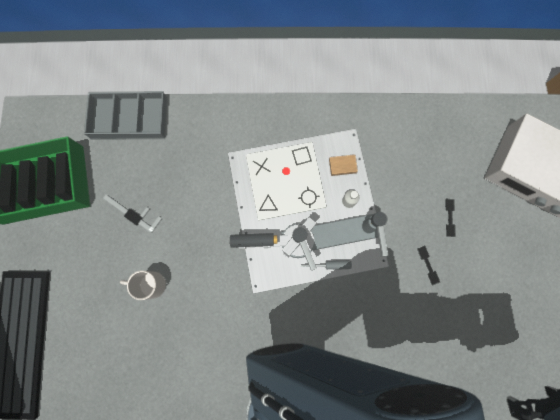

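View pics/scene0.png

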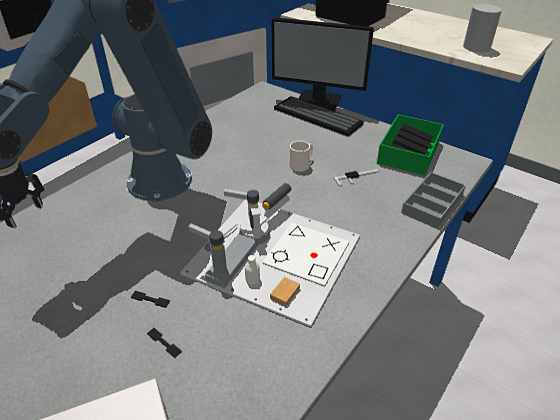

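The top view shows the spot at about (286,171), the ring with ticks at (309,198), the top screw head at (300,234) and the side screw head at (377,217). Next I'll take a closer wrist view from above.

```bash
cat > h.py <<'E'
from bench import manip
import numpy as np, cv2
def ray(cam,uv,z,cal=None):
    c=cal or manip.get_calibration(cam); K=np.array(c["camera_matrix"]);R=np.array(c["R"]);t=np.array(c["t"]);k=c["k1"]
    p=cv2.undistortPoints(np.array([[uv]],float),K,np.array([k,0,0,0,0.]))[0,0]
    d=R.T@np.array([p[0],p[1],1]); o=-R.T@t
    return o+d*(z-o[2])/d[2]
def down(a):  # tool y axis (closing line) at world angle a
    y=np.array([np.cos(a),np.sin(a),0]);z=np.array([0,0,-1.]);return np.column_stack([np.cross(y,z),y,z])
def red(p):
    h=p.astype(int);m=((h[:,:,0]>180)&(h[:,:,1]<80)&(h[:,:,2]<80)).astype(np.uint8)
    n,l,s,c=cv2.connectedComponentsWithStats(m); i=1+np.argmax(s[1:,4]); return c[i],s[i,4]
E
python3 - <<'E'
from h import *
for n,uv,z in (("spot",(286,171),.02),("ring",(309,198),.02),("top",(300,234),.188),("side",(377,217),.188),("topend",(312,264),.182),("sideend",(385,261),.182)): print(n,ray("top",uv,z).round(4))
R=manip.current_tcp_rot(); print(np.round(R,3))
c=manip.get_calibration("wrist"); print("campos in tcp",R.T@(-c["R"].T@c["t"]-manip.current_ee_pos()), np.round(np.array(c["R"])@R,2), c["camera_matrix"][0][0])
for p in ([.5,-.12,.5],[.55,-.12,.5],[.45,-.1,.5]):
  for a in (-1.57,1.57): 
    print(p,a,manip.inverse_kinematics(p,down(a)))
E
```

```text
spot [0.716  0.0139 0.02  ]
ring [ 0.6312 -0.0554  0.02  ]
top [ 0.5014 -0.0216  0.188 ]
side [ 0.5446 -0.2192  0.188 ]
topend [ 0.4258 -0.0515  0.182 ]
sideend [ 0.4327 -0.2364  0.182 ]
[[ 0.975  0.224 -0.   ]
 [ 0.224 -0.975  0.   ]
 [-0.    -0.    -1.   ]]
campos in tcp [ 0.07622502  0.00074791 -0.14283205] [[-0.    1.   -0.  ]
 [-0.96 -0.   -0.29]
 [-0.29  0.    0.96]] 297.40077416031335
[0.5, -0.12, 0.5] -1.57 [-3.26100714e-01  1.50541204e-01  1.27200847e+00 -4.44089210e-16
  1.71904298e+00  1.24389929e+00]
[0.5, -0.12, 0.5] 1.57 [-3.26100714e-01  1.50541204e-01  1.27200847e+00 -4.44089210e-16
  1.71904298e+00 -1.89610071e+00]
[0.55, -0.12, 0.5] -1.57 [-2.97511866e-01  2.54515064e-01  1.14481350e+00 -4.44089210e-16
  1.74226408e+00  1.27248813e+00]
[0.55, -0.12, 0.5] 1.57 [-2.97511866e-01  2.54515064e-01  1.14481350e+00 -4.44089210e-16
  1.74226408e+00 -1.86751187e+00]
[0.45, -0.1, 0.5] -1.57 [-3.19713465e-01  3.97422344e-02  1.39448146e+00 -4.44089210e-16
  1.70736896e+00  1.25028653e+00]
[0.45, -0.1, 0.5] 1.57 [-3.19713465e-01  3.97422344e-02  1.39448146e+00 -4.44089210e-16
  1.70736896e+00 -1.88971347e+00]
```

```bash
python3 - <<'E'
from h import *
p=np.array(manip.current_ee_pos())
manip.move_ptp([.58,-.12,.42],down(-np.pi/2)); manip.dwell(.2)
cal=manip.get_calibration("wrist"); im,d=manip.grab_frame("wrist"); import pickle; pickle.dump((cal,im,d),open("w1.pkl","wb"))
cv2.imwrite("pics/w1.png",im[:,:,::-1])
for n in ("spot","mark_ring","screw_side_bar_end","screw_top_bar_end","screw_side","screw_top"):
    for r in manip.look_for("wrist",n)[:2]: print(n,[round(float(v),4) for v in r["at"]],round(r["confidence"],2))
print(red(im),ray("wrist",red(im)[0],.02,cal),manip.current_time(),manip.current_qpos())
E
```

```text
spot [0.7166, 0.0148, 0.0188] 0.52
mark_ring [0.6373, -0.0508, 0.0176] 0.65
screw_side_bar_end [0.5302, -0.221, 0.1793] 0.87
screw_top_bar_end [0.4864, -0.03, 0.1811] 0.75
screw_side [0.5272, -0.225, 0.1808] 0.84
screw_top [0.485, -0.0327, 0.1795] 0.66
(array([200.48412698,  86.15873016]), np.int32(126)) [0.71712702 0.01455229 0.02      ] 3.75 [-2.82636442e-01  3.17910962e-01  1.24382518e+00  1.67243192e-05
  1.57996198e+00  1.28816058e+00]
```

View pics/w1.png

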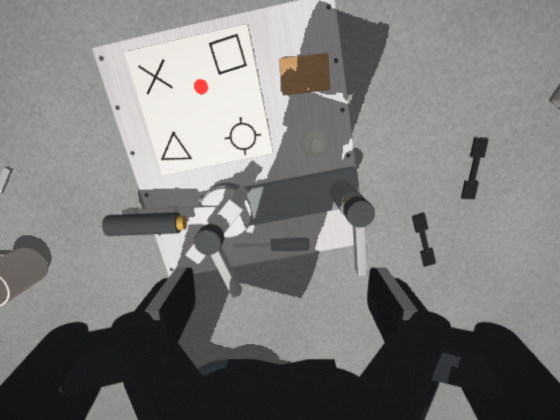

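The wrist view shows the ring centre at about (243,136), the spot at (200,86), the top head at (209,239) with its bar end at (236,292), and the side head at (359,211) with its bar end at (361,273). From these I'll work out the geometry.

```bash
python3 - <<'E'
from h import *
import pickle; cal,im,d=pickle.load(open("w1.pkl","rb"))
# refine ring centre: dark pixels within window
w=im[110:162,217:269].max(2); m=(w<90).astype(np.uint8); c=cv2.HoughCircles(cv2.medianBlur(w,3),cv2.HOUGH_GRADIENT,1,30,param1=100,param2=8,minRadius=9,maxRadius=18)
ys,xs=np.nonzero(m); print("ring",c, xs.mean()+217,ys.mean()+110,(xs.min()+xs.max())/2+217,(ys.min()+ys.max())/2+110,np.ptp(xs),np.ptp(ys))
ring=ray("w",(243,136),.02,cal)
P={n:ray("w",uv,z,cal) for n,uv,z in (("top",(209,238),.188),("side",(359,210),.188),("te",(236,291),.182),("se",(361,273),.182))}
spot=ray("w",red(im)[0],.02,cal)
print(ring,P,spot)
v=(P["side"]-P["top"])[:2]; print("base",np.hypot(*v),"yaw",np.arctan2(v[1],v[0])+np.pi/2)
for n,q in (("te","top"),("se","side")):
    b=(P[n]-P[q])[:2]; print(n,np.hypot(*b),np.arctan2(b[1],b[0]))
for q in (spot,ring):
    b=(q-P["top"])[:2]; print(np.hypot(*b),np.arctan2(b[1],b[0]))
q=im[60:310,100:400]; cv2.imwrite("pics/w1c.png",cv2.resize(q,None,fx=2.4,fy=2.4,interpolation=cv2.INTER_CUBIC)[:,:,::-1])
E
```

```text
ring [[[25.5 25.5 14. ]]] 242.1875 133.40625 241.5 133.5 29 31
[ 0.63514095 -0.05440158  0.02      ] {'top': array([ 0.50831631, -0.02396949,  0.188     ]), 'side': array([ 0.54752402, -0.22376799,  0.188     ]), 'te': array([ 0.42316031, -0.05572516,  0.182     ]), 'se': array([ 0.45211497, -0.23552185,  0.182     ])} [0.71712702 0.01455229 0.02      ]
base 0.2036091502006429 yaw 0.19377395238209516
te 0.0908843620300012 -2.7846540904389596
se 0.09613032600748848 -3.019015884878296
0.2123342604759482 0.18243071689266516
0.1304246935482586 -0.23550153321583733
```

View pics/w1c.png

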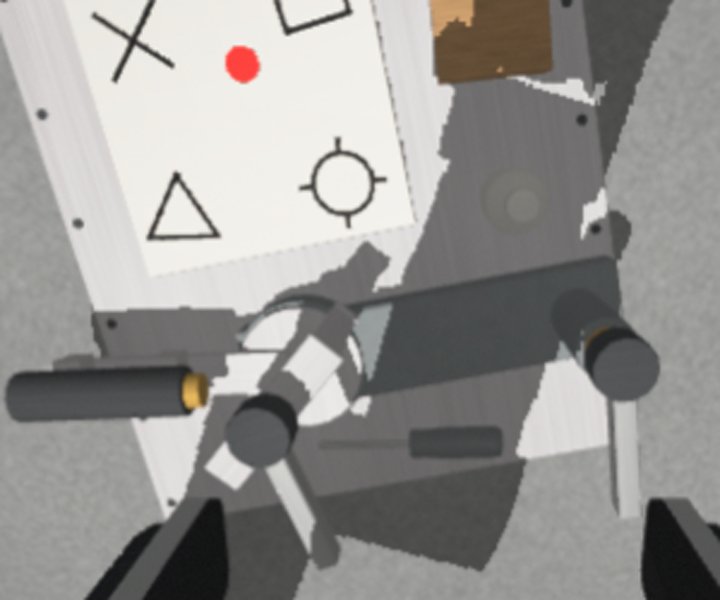

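```bash
cat >> h.py <<'E'
from scipy.optimize import least_squares
def rot(a): return np.array([[np.cos(a),-np.sin(a)],[np.sin(a),np.cos(a)]])
def u(a): return np.array([np.cos(a),np.sin(a)])
def model(x):
    o,yaw,ss,st=x[:2],x[2],x[3],x[4]; Rg=rot(yaw); phi=yaw+.45*ss
    side=o+Rg@[0,-.21]
    return dict(top=o,side=side,te=o+.095*u(phi+np.pi+st),se=side+.095*u(yaw+np.pi+ss),spot=o+(.2+.08*st)*u(phi),cl=o+Rg@[.085,.105],cr=o+Rg@[.085,-.105])
E
python3 - <<'E'
from h import *
import pickle; cal,im,d=pickle.load(open("w1.pkl","rb"))
obs={n:ray("w",(100+uv[0]/2.4-.3,60+uv[1]/2.4-.3),z,cal)[:2] for n,uv,z in (("top",(261,436),.188),("side",(625,367),.188),("te",(322,563),.172),("se",(628,517),.172),("cl",(152,277),.02),("cr",(415,222),.02))}
obs["spot"]=ray("w",red(im)[0],.02,cal)[:2]
ring=ray("w",(242.7,136),.02,cal)[:2]
f=lambda x:np.concatenate([model(x)[k]-obs[k] for k in obs])
s=least_squares(f,[.51,-.02,.19,0,.15]); x=s.x
print(x.round(4)); print({k:((model(x)[k]-obs[k])*1000).round(1) for k in obs})
b=ring-x[:2]; r=np.hypot(*b); ss=(np.arctan2(b[1],b[0])-x[2])/.45; st=(r-.2)/.08
print("ring",ring,r,"targets",ss,st)
np.save("fit.npy",np.r_[x,ss,st,ring])
E
```

```text
[ 0.5028 -0.0205  0.1845 -0.059   0.1824]
{'top': array([-0.6,  2.4]), 'side': array([-2.6, -1.4]), 'te': array([ 1.8, -1.6]), 'se': array([3.8, 0.6]), 'cl': array([1.2, 2.9]), 'cr': array([-1.2, -1.6]), 'spot': array([-2.4, -1.3])}
ring [ 0.63514205 -0.05387109] 0.13647536357581894 targets -0.9594320558487818 -0.7940579553022634
```

```bash
cat >> h.py <<'E'
def grip_turn(c,b0,b1,open_=.55,rad=.082,z=.160,flip=0,n=6,arc_c=None,arm=None):
    P=lambda b,zz:np.r_[c+rad*u(b),zz]; A=lambda b:down(b+np.pi/2+flip)
    manip.set_gripper(open_)
    manip.move_ptp(P(b0,.25),A(b0)); manip.move_l(P(b0,z),max_speed=.12)
    manip.set_gripper(0,20); print("grip",manip.current_grip_width(),manip.current_force())
    for b in np.linspace(b0,b1,n+1)[1:]:
        manip.move_l(P(b,z),A(b),max_speed=.08)
        f=np.linalg.norm(manip.current_force())
        if f>40: print("force",b,f); break
def let_go(lift=.25):
    manip.set_gripper(.55); p=np.array(manip.current_ee_pos()); p[2]=lift; manip.move_l(p,max_speed=.2)
E
python3 - <<'E'
from h import *
F=np.load("fit.npy");x=F[:5];m=model(x)
grip_turn(m["side"],x[2]+np.pi+x[3],x[2]+np.pi+F[5])
print(manip.current_force(),manip.current_grip_width(),manip.current_ee_pos(),manip.current_qpos())
im,d=manip.grab_frame("top"); cv2.imwrite("pics/t2.png",im[:,:,::-1])
try: print(ray("top",red(im)[0],.02))
except Exception as e: print(e)
print(manip.current_time())
E
```

```text
grip 0.16059787232093475 [-1.15087023  1.8799003   5.88670549]
[-3.82274516  2.50192974  8.4047142 ] 0.16165025706811528 [ 0.48267927 -0.16904368  0.16050395] [-4.28056198e-01  3.71084309e-01  1.81948908e+00  3.24947255e-04
  9.51547347e-01  1.91818557e+00]
attempt to get argmax of an empty sequence
8.3083
```

```bash
python3 - <<'E'
from h import *
F=np.load("fit.npy");x=F[:5].copy()
let_go()
x[3]=F[5]; phi=x[2]+.45*x[3]
grip_turn(x[:2],phi+np.pi+x[4],phi+np.pi+F[6])
print(manip.current_force(),manip.current_grip_width(),manip.current_qpos())
let_go()
print(manip.current_time())
manip.move_ptp([.55,-.12,.42],down(-np.pi/2)); manip.dwell(.2)
cal=manip.get_calibration("wrist"); im,d=manip.grab_frame("wrist"); import pickle; pickle.dump((cal,im,d),open("w2.pkl","wb"))
cv2.imwrite("pics/w2.png",cv2.resize(im[60:310,100:400],None,fx=2.4,fy=2.4,interpolation=cv2.INTER_CUBIC)[:,:,::-1])
print(red(im),ray("w",red(im)[0],.02,cal),F[7:],manip.current_time())
E
```

```text
grip 0.162843731473474 [-1.65110661 -0.18913113  6.87462194]
[-3.15231025 -7.09015818  8.01407858] 0.1614181294921534 [ 7.33522949e-03  2.92433996e-01  1.93667813e+00 -1.25454885e-03
  9.12383467e-01  2.61832495e+00]
14.4583
(array([242.10280374, 119.38317757]), np.int32(107)) [ 0.63296074 -0.05281145  0.02      ] [ 0.63514205 -0.05387109] 15.9333
```

View pics/w2.png

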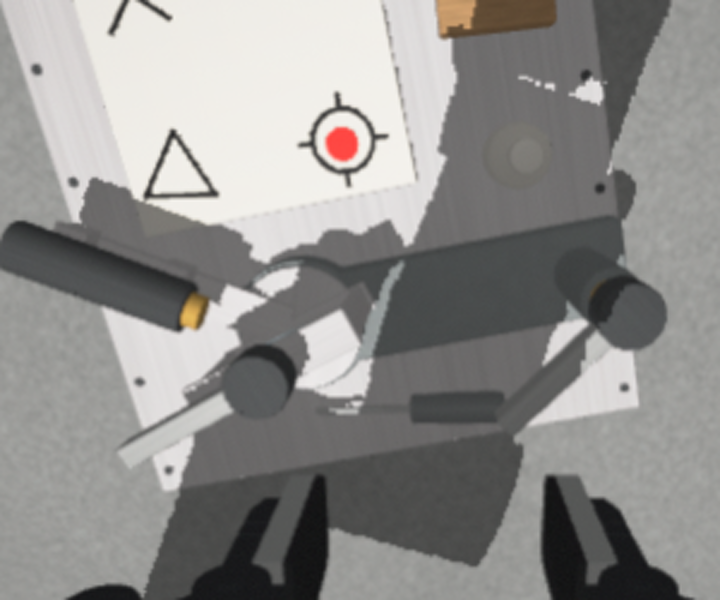

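The spot at (342,144) sits inside the ring centred at about (343,140). That is an offset of roughly 2.5 mm, the bars are free and the arm is clear, so I'm handing it in.

```bash
python3 -c "
from bench import manip
print(manip.sign_off())"
```

```text
the job is handed in; nothing more can be done
None
```

I turned both screws, and in the last wrist picture the laser spot sits about 2.5 mm from the centre of the circle with ticks (limit 8 mm); the bars were let go and the job was handed in at about 16 s of the 42 s allowed, with no verdict returned.

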